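Find the rocking filter cap and press it home

ROBOT

A 7-joint arm with a two-finger parallel gripper is mounted at the origin on the work surface. World frame = base frame: x ahead of the robot, y to its left, z up, the work surface at z = 0. Lengths are in mm, angles in rad, forces in N, time in s.
With the tool pointing down it reaches from about 375 to 925 mm from the base axis. Payload 3.1 kg.
Tool frame: the origin (TCP) lies at the very end of the fingers, on their centre line; the grasp point (between the pads) lies 19 mm behind it; y points along the fingers, x is the direction in which the jaws open and shut, and the axes are right-handed (so a half turn about y gives the same grasp; the last joint's range is limited). The gripper opens to 85 mm and grips with 20 to 120 N. Pads are 22 mm wide; open, the fingers measure 114 mm over their backs; the gripper's body (76 mm by 85 mm) begins 54 mm behind the grasp point. The pads swing forward as they close: fully open they stand 13 mm farther back than shut.
Start: joints at [1.12, 0.383, 0.044, 1.598, -0.018, 1.161, -0.05], TCP at [224.612, -609.961, 231.269] pointing down, gripper open.
Joint ranges: [-2.61, 2.61], [-0.41, 2.15], [-1.48, 1.57], [0, 2.5], [-1.57, 4.71], [0.05, 1.97], [-2.85, 2.85]. Speed limits (rad/s): [2.79, 2.79, 3.14, 3.14, 3.14, 3.14, 3.14].

INTERFACE

Orientations are given as a unit quaternion [x, y, z, w].
In Python, from station import * gives the robot as it stands.
- The arm moves only by the tool play_rows, never from a script. Its argument "increments" is a list that holds one entry, the list of rows, each a list of 7 numbers: the closure, from -1 (fully open) to 1 (shut), so that 0 is half open, then the shift along the world's x, y, z in mm, then the turn, a rotation vector about the world's x, y, z in rad. In form: [[[jaw, x, y, z, rx, ry, rz], ...]]. A call has 1 to 8 rows; each row shifts and turns the pose as measured when the row begins; what a row does not reach is not made up. A row lasts 1/12 s, in which the tool goes at most 41.7 mm and 7.16 degrees, less where a joint would pass 70% of its speed; a pose out of reach is approached as far as the arm can. A call with a gripper value outside its range is refused whole. The fingers move at their own pace and stop on an object; the grip force is fixed at half the most. Time passes only in rows, so rows that do not move let the fingers close. It gives the time, the measured TCP pose, the force and the opening at its end, in the units of the state.
- get_state(): the state, without advancing time (a new reading comes with each control period).
- grab_frame(name): name is "scene" or "top" or "wrist"; returns the picture (384x512x3 uint8, red, green, blue); there is no depth.
- calibration(name): a dict with "fx", "fy", "cx", "cy" (pixels), "extrinsics" (4x4, takes a point from camera to world coordinates). Camera axes: x right, y up, looking along -z (the intrinsics and any distortion apply to the point x, -y, -z); pixel columns grow to the right and rows downward; lengths in mm; the calibration is good to about 2 mm. A picture is of the moment at which its call begins: read the wrist's pose just before it. calibration takes no time and is no camera call; for the wrist camera it gives the pose at the moment of the call.
- hand_in(): hands the job in, once; it reports no verdict.
The state is a dict: "t": time; "joint_pos": joint angles; "dq": joint speeds; "effort": joint torques, N m; "tcp_pos": TCP position; "ee_rot": TCP orientation; "ft_force": force on the tool from outside, world axes, zero at the start; "torque": the same for the moment, N m; "width": finger opening in mm.
Only numpy, scipy, OpenCV 4.12 (cv2) and the standard library are available. Lean on these libraries where they do the work, as an engineer would, in place of code of your own. Each camera call takes 0.05 s, during which the arm holds its last target.

TASK

One of the four green caps on the grey filter box is not fully on: feel for it by pressing lightly on the caps near their rims, as it rocks under the finger while the other three are firm. Push that cap down in the middle until it is fully home, and finish with the fingertips still pressing down on that cap, holding it there (the program ends while holding). Only touch and press: do not pull or lift any cap, and leave the jar, collar, bottle, pots and tools where they are.

Things in the scene. Friction and masses are not known exactly. Their poses are not given: they have to be found in the camera images.
- filter_box: grey filter box of a drip-watering line, fixed, 260 x 380 x 50 mm (x, y, z) on the bench; origin at the centre of its underside. Four upright black riser pipes stand on it, each closed by a green cap whose top is 105 to 117 mm above the bench: the risers differ in length, so height does not show which cap is unseated. A knock or push of over 60 N cracks a cap.
- cap_0: green push-on cap, 68 mm across, 38 mm deep, flat top; origin at the centre of the top (white dot), z up. If home: firm everywhere. If it is the unseated one (any of the four may be): 4 to 5 N near the rim (24 to 30 mm out) tips it up to 0.14 rad, rim sinking 3 to 4 mm, and it springs back; over about 9 N in the middle slides it down 6 mm to a solid stop, where it stays and is firm.
- cap_1: green push-on cap, 68 mm across, 38 mm deep, flat top; origin at the centre of the top (white dot), z up. If home: firm everywhere. If it is the unseated one (any of the four may be): 4 to 5 N near the rim (24 to 30 mm out) tips it up to 0.14 rad, rim sinking 3 to 4 mm, and it springs back; over about 9 N in the middle slides it down 6 mm to a solid stop, where it stays and is firm.
- cap_2: green push-on cap, 68 mm across, 38 mm deep, flat top; origin at the centre of the top (white dot), z up. If home: firm everywhere. If it is the unseated one (any of the four may be): 4 to 5 N near the rim (24 to 30 mm out) tips it up to 0.14 rad, rim sinking 3 to 4 mm, and it springs back; over about 9 N in the middle slides it down 6 mm to a solid stop, where it stays and is firm.
- cap_3: green push-on cap, 68 mm across, 38 mm deep, flat top; origin at the centre of the top (white dot), z up. If home: firm everywhere. If it is the unseated one (any of the four may be): 4 to 5 N near the rim (24 to 30 mm out) tips it up to 0.14 rad, rim sinking 3 to 4 mm, and it springs back; over about 9 N in the middle slides it down 6 mm to a solid stop, where it stays and is firm.
- seal_jar: amber jar with white lid, 36 mm across, 45 mm high, loose on the filter box; a bystander, to be left alone; origin at its underside
- brass_collar: brass ring 40 mm across, 22 mm high, loose on the filter box; a bystander, to be left alone; origin at its underside
- feed_bottle: white bottle, 62 mm across, 150 mm high, on the bench; a bystander, to be left alone; origin at its underside
- clay_pot: terracotta pot with seedling, 90 mm across, 80 mm high, on the bench; a bystander, to be left alone; origin at its underside
- black_pot: black pot with seedling, 90 mm across, 75 mm high, on the bench; a bystander, to be left alone; origin at its underside
- trowel: small hand trowel, 160 mm long, lying flat on the bench; a bystander, to be left alone; origin near its middle, on its underside

How it is judged (in metres and radians):
At the end, for the whole second after the job is handed in: The cap that rocked has gone down at least 4.5 mm of its 6 mm, is level to 0.06 rad, and the fingers still press on it with more than 1.5 N (((height (world z) of cap_0 below 0.1005 m and angle between cap_0's own z axis and vertical below 0.06 rad and contact force between the fingers and cap_0 above 1.5 N) or (height (world z) of cap_1 below 0.1045 m and angle between cap_1's own z axis and vertical below 0.06 rad and contact force between the fingers and cap_1 above 1.5 N) or (height (world z) of cap_2 below 0.1085 m and angle between cap_2's own z axis and vertical below 0.06 rad and contact force between the fingers and cap_2 above 1.5 N) or (height (world z) of cap_3 below 0.1125 m and angle between cap_3's own z axis and vertical below 0.06 rad and contact force between the fingers and cap_3 above 1.5 N))); the arm keeps its last pose, push and grip.
It fails at once if a cap was pressed with more than 60 N (contact force between the fingers and cap_0 above 60 N or contact force between the fingers and cap_1 above 60 N or contact force between the fingers and cap_2 above 60 N or contact force between the fingers and cap_3 above 60 N).
It fails at once if a cap was pulled or lifted up off its riser by more than 5 mm (height (world z) of cap_0 above 0.11 m or height (world z) of cap_1 above 0.114 m or height (world z) of cap_2 above 0.118 m or height (world z) of cap_3 above 0.122 m).
It fails at once if a bystander was moved more than 25 mm or picked up (distance of any of seal_jar, brass_collar, feed_bottle, clay_pot, black_pot, trowel from where it was at the start of the episode above 0.025 m).
It also fails if it takes over 51 s, if anything falls off the work surface, if the arm or the gripper's body presses on something with over 40 N, if the wrist force passes 120 N, or if a joint passes its speed limit or range.

## Working session

There is one attempt and no reset: what is moved stays moved. The work goes in short steps, Python scripts to look and compute and a tool call to move; the robot and the scene stay as the last step left them, time stands still between calls to the robot, and variables do not carry over. Pictures are saved under pics/ and viewed, and the job is handed in when it is done.

Besides the shell and the picture viewer there is one more tool, called after "Request:" as name(argument=value, ...), one argument or row to a line, values as JSON. play_rows: Moves the arm, as the interface text tells. Its arguments: {"type":"object","properties":{"increments":{"type":"array","items":{"type":"array","items":{"type":"array","items":{"type":"number"}}}}},"required":["increments"]}

```bash
mkdir -p pics; ls
python3 - <<'E'
from station import *
import cv2
print(get_state())
for n in ["scene","top","wrist"]:
    c=calibration(n);print(n,c)
    cv2.imwrite(f"pics/{n}0.png",cv2.cvtColor(grab_frame(n),cv2.COLOR_RGB2BGR))
E
```

```text
pics
{'t': 0.0, 'joint_pos': array([ 1.12022235,  0.38387515,  0.04380241,  1.59959045, -0.01790143,
        1.16119244, -0.04988736]), 'dq': array([ 0.00166497, -0.00036221, -0.00116929,  0.00097834, -0.00037208,
       -0.00187185,  0.000456  ]), 'effort': array([ 3.40490915e-04, -4.33463717e+01,  1.02457579e+00, -2.49515337e+01,
        1.05019633e-02,  1.12886223e-02, -1.29438109e-05]), 'tcp_pos': array([ 224.26041821, -609.07383832,  229.85309165]), 'ee_rot': array([-0.57950119,  0.40527085, -0.40366868,  0.58050453]), 'ft_force': array([-0.06338125,  0.35945915, -0.33154315]), 'torque': array([ 0.00344084,  0.01101187, -0.01149224]), 'width': 85.70203086464649}
scene {'fx': 424.47986250057295, 'fy': 424.47986250057295, 'cx': 256.42245761783107, 'cy': 192.9719701934492, 'extrinsics': array([[ 4.59446819e-01, -6.80307251e-01,  5.71043488e-01,
         1.25203595e+03],
       [ 8.88196777e-01,  3.54716274e-01, -2.92032277e-01,
        -3.33692273e+02],
       [-3.88674264e-03,  6.41372286e-01,  7.67219971e-01,
         9.98987274e+02],
       [ 0.00000000e+00,  0.00000000e+00,  0.
[... 268 characters left out ...]
e-01,  1.68794461e-02, -3.30121552e-02,
        -1.94684229e+01],
       [-2.94876923e-02,  1.77930880e-01,  9.83601077e-01,
         1.20324150e+03],
       [ 0.00000000e+00,  0.00000000e+00,  0.00000000e+00,
         1.00000000e+00]])}
wrist {'fx': 338.1283993189193, 'fy': 338.1283993189193, 'cx': 260.1883260823016, 'cy': 192.8812365265904, 'extrinsics': array([[ 3.45951309e-01,  8.87855580e-01,  3.03364734e-01,
         3.02195923e+02],
       [-9.38246936e-01,  3.28477358e-01,  1.08606231e-01,
        -5.81729209e+02],
       [-3.22179766e-03, -3.22203500e-01,  9.46664949e-01,
         3.71590275e+02],
       [ 0.00000000e+00,  0.00000000e+00,  0.00000000e+00,
         1.00000000e+00]])}
```

View pics/top0.png

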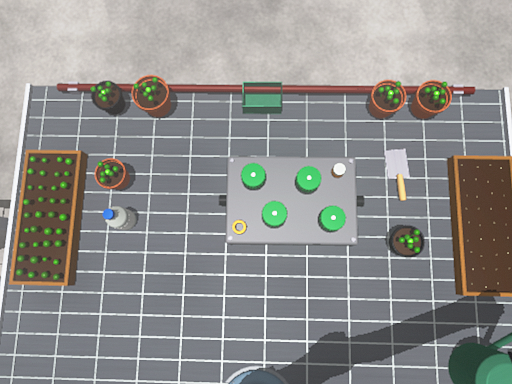

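View pics/scene0.png

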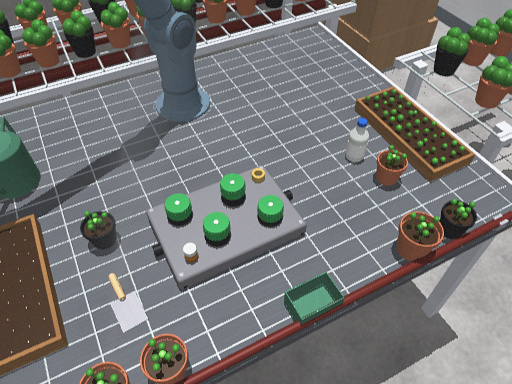

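Run:
```python
from scipy.spatial.transform import Rotation as R
print(R.from_quat([-0.57950119,  0.40527085, -0.40366868,  0.58050453]).as_matrix().round(3))
```

```text
[[ 0.346 -0.001  0.938]
 [-0.938  0.002  0.346]
 [-0.003 -1.    -0.   ]]
```

```bash
cat > h.py <<'E'
from station import *
import cv2,numpy as np
def proj(c,p):
    E=np.array(c['extrinsics']);q=np.linalg.inv(E)@np.append(p,1)
    return np.array([c['cx']+c['fx']*q[0]/-q[2], c['cy']-c['fy']*q[1]/-q[2]])
def ray(c,u,v):
    E=np.array(c['extrinsics']);d=E[:3,:3]@np.array([(u-c['cx'])/c['fx'],-(v-c['cy'])/c['fy'],-1]);return E[:3,3],d
def atz(c,u,v,z):
    o,d=ray(c,u,v);return o+d*(z-o[2])/d[2]
E
python3 - <<'E'
from h import *
t=cv2.imread('pics/top0.png');s=cv2.imread('pics/scene0.png')
a=cv2.resize(t[150:250,220:370],None,fx=5,fy=5,interpolation=cv2.INTER_CUBIC);cv2.imwrite('pics/topc.png',a)
a=cv2.resize(s[155:285,140:310],None,fx=4.5,fy=4.5,interpolation=cv2.INTER_CUBIC);cv2.imwrite('pics/scenec.png',a)
def dots(img,seeds):
    out=[]
    for (u,v) in seeds:
        w=img[v-9:v+10,u-9:u+10].astype(float); m=np.clip(np.minimum(w[:,:,0],w[:,:,2])-90,0,None)  # white: B and R high
        yy,xx=np.mgrid[v-9:v+10,u-9:u+10]
        i=np.unravel_index(m.argmax(),m.shape);k=(abs(yy-yy[i])<=2)&(abs(xx-xx[i])<=2)
        m=m*k
        out.append(((xx*m).sum()/m.sum(),(yy*m).sum()/m.sum()))
    return out
T=dots(t,[(253,175),(309,179),(275,214),(332,218)])
S=dots(s,[(270,203),(217,222),(232,182),(178,203)])
ct,cs=calibration('top'),calibration('scene')
for a,b in zip(T,S):
    o1,d1=ray(ct,*a);o2,d2=ray(cs,*b)
    A=np.stack([d1,-d2],1);x=np.linalg.lstsq(A,o2-o1,rcond=None)[0]
    p,q=o1+d1*x[0],o2+d2*x[1]
    print(np.round(a,1),np.round(b,1),((p+q)/2).round(1),'gap',np.linalg.norm(p-q).round(1), atz(ct,*a,110).round(1), atz(cs,*b,110).round(1))
E
```

```text
[252.6 173.7] [269.8 203.8] [640.5  19.5 110.1] gap 0.7 [640.7  19.8 110. ] [640.4  19.2 110. ]
[308.5 176.8] [216.2 221.5] [ 632.9 -134.2  117.9] gap 1.3 [ 634.4 -135.6  110. ] [ 627.5 -131.8  110. ]
[273.7 212.5] [232.2 181.6] [531.4 -40.1 121.1] gap 0.0 [532.9 -40.3 110. ] [522.3 -36.4 110. ]
[332.6 216.7] [177.1 202.2] [ 523.8 -199.7  114.2] gap 0.3 [ 524.3 -200.6  110. ] [ 520.4 -198.9  110. ]
```

View pics/topc.png

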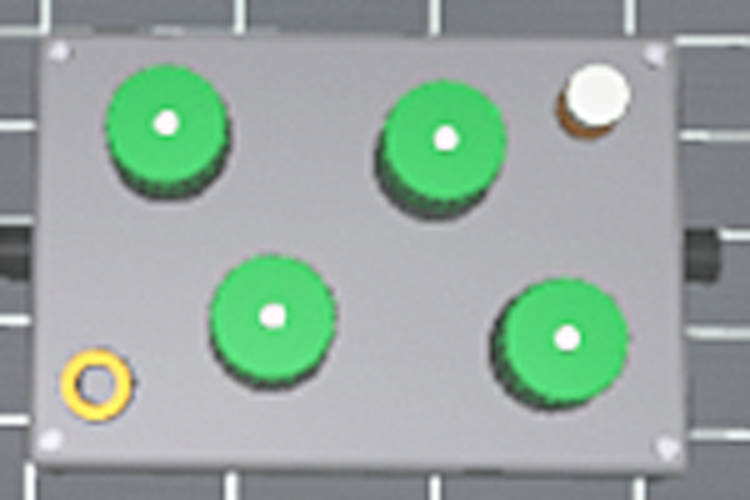

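View pics/scenec.png

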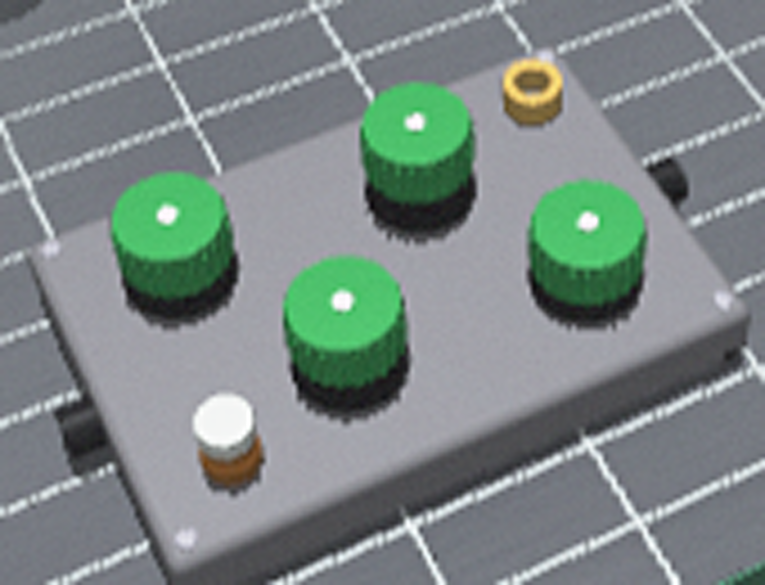

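View pics/wrist0.png

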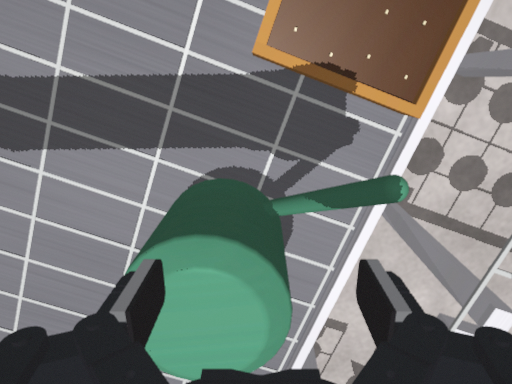

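Request:
play_rows(
  increments=[
    [[1,0,0,35,0,0,0],[1,0,0,35,0,0,0],[1,20,30,0,0,0,0],[1,22,33,0,0,0,0],[1,22,33,0,0,0,0],[1,22,33,0,0,0,0],[1,22,33,0,0,0,0],[1,22,33,0,0,0,0]],
  ],
)

```text
t: 0.82
tcp_pos: [343.7, -414.3, 297.8]
ee_rot: [0.576, -0.416, 0.409, -0.573]
ft_force: [0.6, 0.3, 0.5]
width: 0.2
```

Request:
play_rows(
  increments=[
    [[1,24,32,0,0,0,0],[1,24,32,0,0,0,0],[1,24,32,0,0,0,0],[1,24,32,-10,0,0,0],[1,22,28,-20,0,0,0],[1,20,25,-25,0,0,0],[1,10,13,-25,0,0,0],[1,0,0,-20,0,0,0]],
  ],
)

```text
t: 1.48
tcp_pos: [504.4, -199.9, 202.1]
ee_rot: [-0.576, 0.406, -0.41, 0.579]
ft_force: [0.1, 0.9, -0.9]
width: -0.0
```

Run:
```python
from h import *
from scipy.spatial.transform import Rotation as R
s=get_state();print(s['tcp_pos'],s['ft_force'],s['width']);print(R.from_quat(s['ee_rot']).as_matrix().round(3));print(s['joint_pos'].round(2))
a=grab_frame('scene')[:,:,::-1];b=grab_frame('wrist')[:,:,::-1]
cv2.imwrite('pics/s1.png',cv2.resize(a[100:300,100:360],None,fx=3,fy=3));cv2.imwrite('pics/w1.png',b)
```

```text
[ 504.38630154 -199.91915578  202.0882303 ] [ 0.08305605  0.87127164 -0.89724215] -0.0029814602689495575
[[ 0.335  0.008  0.942]
 [-0.942  0.001  0.335]
 [ 0.002 -1.     0.008]]
[ 0.57  0.22 -0.3   1.88  0.07  1.04 -0.99]
```

View pics/s1.png

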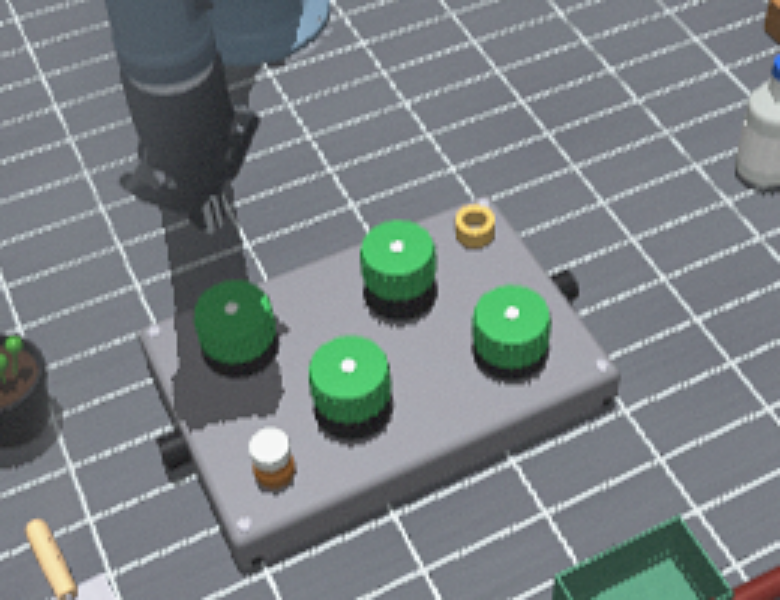

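View pics/w1.png

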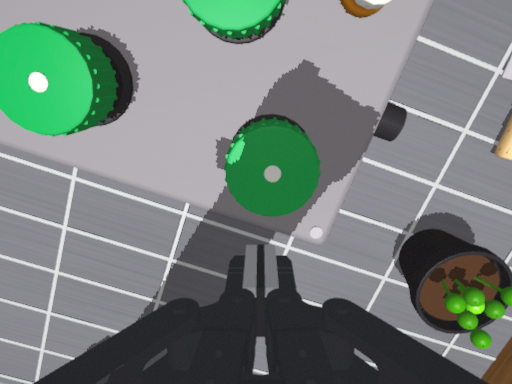

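Run:
```python
from h import *
c=calibration('wrist');t=calibration('top')
for n,u,v,z in [('D',273,174,109),('C',38,82,117)]: print(n,atz(c,u,v,z))
for n,u,v,z in [('A',252.6,173.7,105),('B',308.5,176.8,113),('C',273.7,212.5,117),('D',332.6,216.7,109)]: print(n,atz(t,u,v,z))
```

```text
D [ 519.4923983  -205.31817007  109.        ]
C [528.72610382 -44.05690671 117.        ]
A [641.91446889  19.93456484 105.        ]
B [ 633.67494924 -135.15368514  113.        ]
C [531.88945023 -40.31620359 117.        ]
D [ 524.41433004 -200.6847584   109.        ]
```

Request:
play_rows(
  increments=[
    [[1,-5,-10,-25,0,0,0],[1,0,0,-25,0,0,0],[1,0,0,-20,0,0,0],[1,0,0,0,0,0,0],[1,0,0,0,0,0,0]],
  ],
)

```text
t: 2.0
tcp_pos: [494.8, -220.1, 132.7]
ee_rot: [0.576, -0.409, 0.413, -0.575]
ft_force: [0.2, 0.3, 0.6]
width: 0.1
```

Request:
play_rows(
  increments=[
    [[1,2,8,-8,0,0,0],[1,0,0,-4,0,0,0],[1,0,0,0,0,0,0]],
  ],
)

```text
t: 2.25
tcp_pos: [498.8, -215.1, 124.4]
ee_rot: [0.575, -0.408, 0.417, -0.574]
ft_force: [0.4, -0.4, 0.3]
width: -0.1
```

Run:
```python
from h import *
for i in range(6):
    s=get_state();print(s['t'],s['tcp_pos'].round(2),s['ft_force'].round(2));
```

```text
2.25 [ 498.83 -215.08  124.41] [ 0.38 -0.35  0.3 ]
2.25 [ 498.83 -215.08  124.41] [ 0.38 -0.35  0.3 ]
2.25 [ 498.83 -215.08  124.41] [ 0.38 -0.35  0.3 ]
2.25 [ 498.83 -215.08  124.41] [ 0.38 -0.35  0.3 ]
2.25 [ 498.83 -215.08  124.41] [ 0.38 -0.35  0.3 ]
2.25 [ 498.83 -215.08  124.41] [ 0.38 -0.35  0.3 ]
```

Request:
play_rows(
  increments=[
    [[1,0,1,-4,0,0,0],[1,0,1,-4,0,0,0],[1,0,0,-2,0,0,0]],
  ],
)

```text
t: 2.5
tcp_pos: [501.4, -213.2, 116.8]
ee_rot: [0.574, -0.406, 0.419, -0.574]
ft_force: [-0.2, -0.3, 0.1]
width: -0.1
```

Request:
play_rows(
  increments=[
    [[1,0,0,-2,0,0,0],[1,0,0,0,0,0,0]],
  ],
)

```text
t: 2.67
tcp_pos: [501.5, -212.9, 114.5]
ee_rot: [0.575, -0.406, 0.419, -0.574]
ft_force: [-0.8, 0.3, 0.4]
width: -0.0
```

Request:
play_rows(
  increments=[
    [[1,0,0,-2,0,0,0],[1,0,0,0,0,0,0]],
  ],
)

```text
t: 2.83
tcp_pos: [501.5, -212.8, 112.3]
ee_rot: [0.575, -0.406, 0.419, -0.574]
ft_force: [-1.0, 0.8, -0.5]
width: -0.1
```

Request:
play_rows(
  increments=[
    [[1,-4,-1,-1,0,0,0],[1,0,0,0,0,0,0]],
  ],
)

```text
t: 3.0
tcp_pos: [497.2, -213.9, 111.0]
ee_rot: [0.575, -0.406, 0.418, -0.574]
ft_force: [0.5, -0.0, 0.2]
width: -0.1
```

Request:
play_rows(
  increments=[
    [[1,0,0,-2,0,0,0],[1,0,0,0,0,0,0]],
  ],
)

```text
t: 3.17
tcp_pos: [497.6, -214.2, 109.4]
ee_rot: [-0.574, 0.405, -0.419, 0.574]
ft_force: [-0.1, -0.2, 0.5]
width: -0.3
```

Request:
play_rows(
  increments=[
    [[1,0,0,-2,0,0,0]],
  ],
)

```text
t: 3.25
tcp_pos: [497.8, -214.4, 108.9]
ee_rot: [0.575, -0.406, 0.419, -0.574]
ft_force: [-6.7, 2.8, 21.0]
width: 0.1
```

Request:
play_rows(
  increments=[
    [[1,0,0,-2,0,0,0]],
  ],
)

```text
t: 3.33
tcp_pos: [497.8, -214.4, 108.9]
ee_rot: [0.575, -0.406, 0.419, -0.574]
ft_force: [-6.4, 3.3, 16.1]
width: -0.2
```

Request:
play_rows(
  increments=[
    [[1,0,0,15,0,0,0],[1,0,0,15,0,0,0],[1,1,35,0,0,0,0],[1,1,35,0,0,0,0],[1,1,35,0,0,0,0],[1,1,35,0,0,0,0],[1,1,22,0,0,0,0],[1,0,0,0,0,0,0]],
  ],
)

```text
t: 4.0
tcp_pos: [502.3, -51.3, 142.3]
ee_rot: [0.572, -0.407, 0.424, -0.572]
ft_force: [0.5, 0.3, -0.0]
width: -0.1
```

Request:
play_rows(
  increments=[
    [[1,2,0,-10,0,0,0],[1,0,0,-7,0,0,0],[1,0,0,0,0,0,0]],
  ],
)

```text
t: 4.25
tcp_pos: [504.7, -51.3, 124.0]
ee_rot: [0.573, -0.406, 0.424, -0.572]
ft_force: [-0.3, 0.4, -0.4]
width: 0.2
```

Request:
play_rows(
  increments=[
    [[1,0,0,-3,0,0,0],[1,0,0,0,0,0,0]],
  ],
)

```text
t: 4.42
tcp_pos: [503.6, -54.6, 119.0]
ee_rot: [0.573, -0.408, 0.424, -0.57]
ft_force: [-1.1, -0.4, 0.0]
width: 0.5
```

Run:
```python
from h import *
from scipy.spatial.transform import Rotation as R
s=get_state();print(s['tcp_pos'],R.from_quat(s['ee_rot']).as_matrix().round(3))
b=grab_frame('wrist')[:,:,::-1]
cv2.imwrite('pics/w2.png',b)
```

```text
[503.55242984 -54.58952124 119.04830133] [[ 0.307  0.016  0.952]
 [-0.951 -0.017  0.307]
 [ 0.021 -1.     0.01 ]]
```

View pics/w2.png

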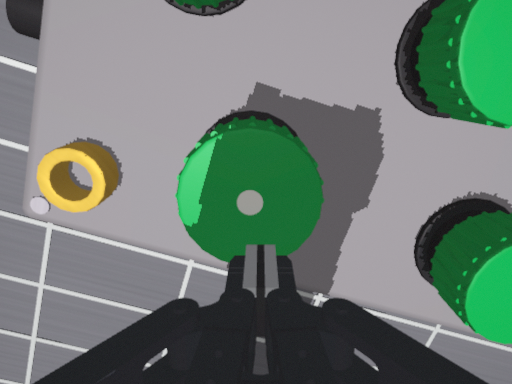

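Request:
play_rows(
  increments=[
    [[1,0,1,-2,0,0,0],[1,0,0,0,0,0,0]],
  ],
)

```text
t: 4.63
tcp_pos: [504.4, -55.7, 117.4]
ee_rot: [0.572, -0.409, 0.426, -0.57]
ft_force: [0.1, -0.8, 0.7]
width: 0.3
```

Request:
play_rows(
  increments=[
    [[1,0,0,-1.5,0,0,0]],
  ],
)

```text
t: 4.72
tcp_pos: [504.6, -56.0, 116.9]
ee_rot: [0.572, -0.409, 0.426, -0.569]
ft_force: [-5.4, 1.0, 16.5]
width: -0.2
```

Request:
play_rows(
  increments=[
    [[1,0,0,-1.5,0,0,0]],
  ],
)

```text
t: 4.8
tcp_pos: [504.7, -56.1, 116.9]
ee_rot: [0.572, -0.409, 0.426, -0.569]
ft_force: [-5.6, 1.8, 12.9]
width: -0.5
```

Request:
play_rows(
  increments=[
    [[1,0,0,-1.5,0,0,0]],
  ],
)

```text
t: 4.88
tcp_pos: [504.6, -56.0, 117.0]
ee_rot: [0.572, -0.41, 0.426, -0.568]
ft_force: [-3.7, 0.7, 9.2]
width: -0.2
```

Request:
play_rows(
  increments=[
    [[1,0,0,12,0,0,0],[1,0,0,15,0,0,0],[1,27,17,0,0,0,0],[1,28,17,0,0,0,0],[1,28,17,0,0,0,0],[1,22,13,0,0,0,0],[1,0,0,-10,0,0,0],[1,0,0,0,0,0,0]],
  ],
)

```text
t: 5.55
tcp_pos: [612.1, 6.3, 136.5]
ee_rot: [0.571, -0.411, 0.429, -0.566]
ft_force: [-1.8, -0.7, -0.5]
width: 0.1
```

Request:
play_rows(
  increments=[
    [[1,3,5,-12,0,0,0],[1,0,0,-10,0,0,0],[1,0,0,0,0,0,0]],
  ],
)

```text
t: 5.8
tcp_pos: [614.1, 10.3, 112.4]
ee_rot: [0.572, -0.412, 0.43, -0.565]
ft_force: [-0.9, -0.3, -1.0]
width: -0.4
```

Request:
play_rows(
  increments=[
    [[1,0,0,-3,0,0,0],[1,0,0,0,0,0,0]],
  ],
)

```text
t: 5.97
tcp_pos: [611.4, 8.7, 107.3]
ee_rot: [0.573, -0.413, 0.429, -0.563]
ft_force: [-0.5, -0.1, -1.3]
width: 0.1
```

Run:
```python
from h import *
from scipy.spatial.transform import Rotation as R
s=get_state();print(s['tcp_pos'],R.from_quat(s['ee_rot']).as_matrix().round(3))
b=grab_frame('wrist')[:,:,::-1]
cv2.imwrite('pics/w3.png',b)
```

```text
[611.38571412   8.71190878 107.33090786] [[ 0.291  0.01   0.957]
 [-0.956 -0.024  0.291]
 [ 0.026 -1.     0.003]]
```

View pics/w3.png

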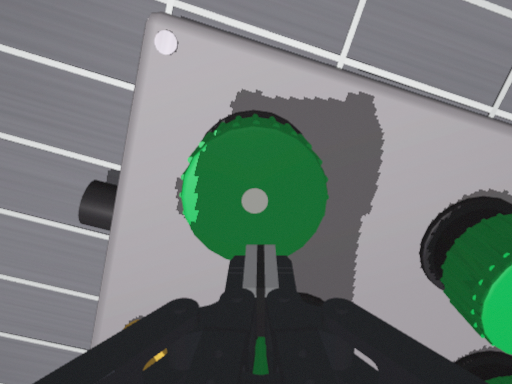

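Fingertip over A's near rim (dot at (254,201), tip starting at row 245). Press.

Request:
play_rows(
  increments=[
    [[1,2,1,-1.5,0,0,0],[1,0,0,0,0,0,0]],
  ],
)

```text
t: 6.18
tcp_pos: [613.6, 8.6, 106.6]
ee_rot: [0.572, -0.413, 0.43, -0.563]
ft_force: [-1.1, 0.3, -0.6]
width: -0.1
```

Request:
play_rows(
  increments=[
    [[1,0,0,-1.5,0,0,0]],
  ],
)

```text
t: 6.27
tcp_pos: [614.1, 8.4, 105.8]
ee_rot: [0.572, -0.413, 0.43, -0.563]
ft_force: [-0.1, 0.2, 0.5]
width: -0.0
```

Request:
play_rows(
  increments=[
    [[1,0,0,-1.5,0,0,0]],
  ],
)

```text
t: 6.35
tcp_pos: [614.2, 8.4, 105.1]
ee_rot: [0.572, -0.413, 0.43, -0.563]
ft_force: [-3.9, 0.4, 8.1]
width: -0.0
```

Request:
play_rows(
  increments=[
    [[1,0,0,-1.5,0,0,0]],
  ],
)

```text
t: 6.43
tcp_pos: [614.2, 8.4, 105.1]
ee_rot: [0.572, -0.413, 0.431, -0.563]
ft_force: [-3.7, 0.3, 9.7]
width: -0.2
```

Request:
play_rows(
  increments=[
    [[1,0,0,-2,0,0,0]],
  ],
)

```text
t: 6.52
tcp_pos: [614.2, 8.4, 105.1]
ee_rot: [0.573, -0.413, 0.431, -0.562]
ft_force: [-4.7, -0.4, 11.3]
width: -0.3
```

Request:
play_rows(
  increments=[
    [[1,0,0,12,0,0,0],[1,0,0,20,0,0,0],[1,0,-35,0,0,0,0],[1,0,-35,0,0,0,0],[1,-1,-35,0,0,0,0],[1,-1,-35,0,0,0,0],[1,-1,-10,0,0,0,0],[1,0,0,0,0,0,0]],
  ],
)

```text
t: 7.18
tcp_pos: [612.9, -141.6, 142.9]
ee_rot: [0.573, -0.407, 0.43, -0.567]
ft_force: [-0.9, 0.2, -0.1]
width: 0.0
```

Request:
play_rows(
  increments=[
    [[1,-4,-1,-13,0,0,0],[1,0,0,-10,0,0,0],[1,0,0,0,0,0,0]],
  ],
)

```text
t: 7.43
tcp_pos: [610.0, -142.5, 120.3]
ee_rot: [0.571, -0.407, 0.431, -0.567]
ft_force: [-0.0, 0.4, -0.2]
width: -0.1
```

Run:
```python
from h import *
s=get_state();print(s['tcp_pos'])
b=grab_frame('wrist')[:,:,::-1]
cv2.imwrite('pics/w4.png',b)
```

```text
[ 609.98420838 -142.5353534   120.31021187]
```

View pics/w4.png

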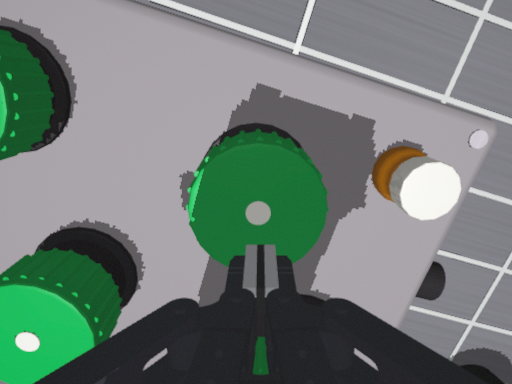

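Request:
play_rows(
  increments=[
    [[1,-2,-1,-3,0,0,0],[1,0,0,-2,0,0,0],[1,0,0,0,0,0,0]],
  ],
)

```text
t: 7.73
tcp_pos: [609.4, -138.3, 116.0]
ee_rot: [0.572, -0.405, 0.429, -0.569]
ft_force: [0.6, -0.7, -0.3]
width: 0.2
```

Request:
play_rows(
  increments=[
    [[1,0,0,-1.5,0,0,0]],
  ],
)

```text
t: 7.82
tcp_pos: [609.9, -137.3, 114.9]
ee_rot: [0.572, -0.405, 0.429, -0.57]
ft_force: [0.9, 0.6, 0.8]
width: -0.1
```

Request:
play_rows(
  increments=[
    [[1,0,0,-1.5,0,0,0]],
  ],
)

```text
t: 7.9
tcp_pos: [610.3, -136.6, 113.6]
ee_rot: [0.572, -0.404, 0.429, -0.57]
ft_force: [-0.8, 0.3, -0.4]
width: 0.1
```

Request:
play_rows(
  increments=[
    [[1,0,0,-1.5,0,0,0]],
  ],
)

```text
t: 7.98
tcp_pos: [610.5, -136.4, 112.4]
ee_rot: [0.572, -0.404, 0.429, -0.57]
ft_force: [-1.5, 0.1, 3.4]
width: 0.1
```

Request:
play_rows(
  increments=[
    [[1,0,0,-1.5,0,0,0]],
  ],
)

```text
t: 8.07
tcp_pos: [610.6, -136.4, 111.5]
ee_rot: [0.572, -0.404, 0.429, -0.57]
ft_force: [-2.8, -0.3, 6.6]
width: -0.1
```

Request:
play_rows(
  increments=[
    [[1,0,0,-1,0,0,0]],
  ],
)

```text
t: 8.15
tcp_pos: [610.6, -136.5, 111.4]
ee_rot: [0.572, -0.404, 0.429, -0.57]
ft_force: [-2.8, 0.7, 6.1]
width: 0.0
```

Run:
```python
from h import *
b=grab_frame('wrist')[:,:,::-1]
cv2.imwrite('pics/w5.png',b)
s=get_state();print(s['tcp_pos'],s['ft_force'])
```

```text
[ 610.63047247 -136.45012787  111.41187352] [-0.90673112 -0.2805901   6.25324578]
```

View pics/w5.png

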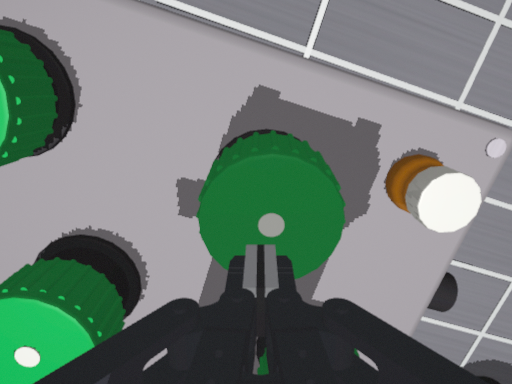

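Request:
play_rows(
  increments=[
    [[1,0,0,5,0,0,0],[1,0,0,3,0,0,0],[1,0,0,0,0,0,0]],
  ],
)

```text
t: 8.45
tcp_pos: [611.2, -136.6, 120.3]
ee_rot: [0.572, -0.404, 0.43, -0.57]
ft_force: [0.4, -0.8, 0.8]
width: 0.0
```

Run:
```python
from h import *
s=get_state();c=calibration('wrist')
b=grab_frame('wrist')[:,:,::-1]
cv2.imwrite('pics/w6.png',cv2.resize(b[130:290,160:370],None,fx=3.5,fy=3.5))
print(s['tcp_pos'],s['ft_force'])
w=b[190:243,240:300].astype(int); m=(w.min(2)>110)&(abs(w[:,:,1]-w[:,:,2])<40)
yy,xx=np.nonzero(m);u,v=xx.mean()+240,yy.mean()+190;print(u,v,m.sum(),atz(c,u,v,113),proj(c,s['tcp_pos']))
```

```text
[ 611.24590353 -136.57705     120.33794786] [ 0.43741678 -0.80060272  0.79721964]
269.22435897435895 218.32478632478632 468 [ 630.95683505 -135.80506384  113.        ] [258.64276146 261.44252504]
```

View pics/w6.png

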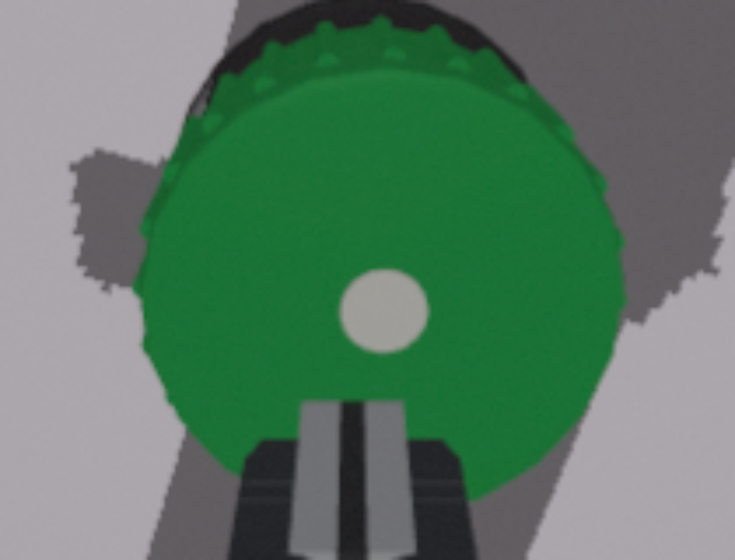

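Request:
play_rows(
  increments=[
    [[1,20,1,0,0,0,0],[1,0,0,0,0,0,0],[1,0,0,0,0,0,0]],
  ],
)

```text
t: 8.75
tcp_pos: [630.5, -136.0, 119.3]
ee_rot: [0.572, -0.404, 0.429, -0.57]
ft_force: [-0.8, 0.1, 0.6]
width: -0.3
```

Run:
```python
from h import *
s=get_state();print(s['tcp_pos'],s['ft_force'])
b=grab_frame('wrist')[:,:,::-1]
cv2.imwrite('pics/w7.png',cv2.resize(b[130:320,160:370],None,fx=3,fy=3))
```

```text
[ 630.52530003 -135.96787285  119.32085677] [-0.81985932  0.10477405  0.5862561 ]
```

View pics/w7.png

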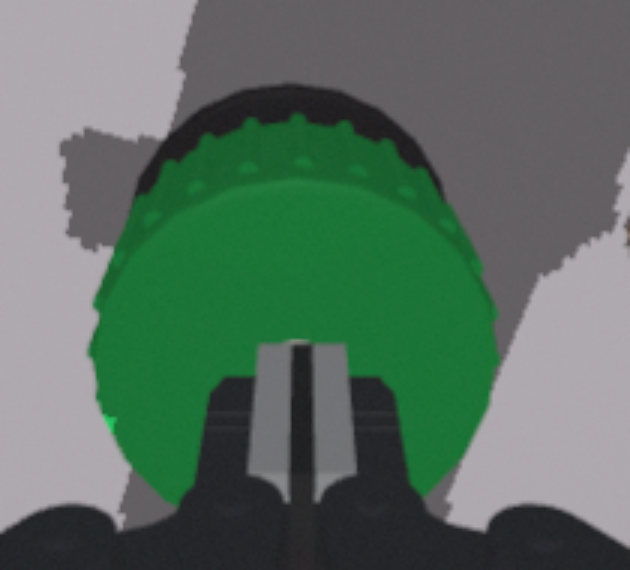

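Request:
play_rows(
  increments=[
    [[1,2,0,-3,0,0,0],[1,0,0,-2,0,0,0],[1,0,0,-1.5,0,0,0]],
  ],
)

```text
t: 9.05
tcp_pos: [632.8, -135.8, 112.9]
ee_rot: [0.572, -0.404, 0.43, -0.57]
ft_force: [-3.9, 0.6, 8.4]
width: -0.1
```

Request:
play_rows(
  increments=[
    [[1,0,0,-2,0,0,0]],
  ],
)

```text
t: 9.13
tcp_pos: [632.8, -135.9, 112.1]
ee_rot: [0.572, -0.404, 0.43, -0.57]
ft_force: [-2.5, 1.0, 8.0]
width: 0.0
```

Request:
play_rows(
  increments=[
    [[1,0,0,-2,0,0,0]],
  ],
)

```text
t: 9.22
tcp_pos: [632.7, -135.9, 111.6]
ee_rot: [0.572, -0.404, 0.43, -0.57]
ft_force: [-2.3, 0.5, 9.0]
width: 0.0
```

Request:
play_rows(
  increments=[
    [[1,0,0,-2,0,0,0]],
  ],
)

```text
t: 9.3
tcp_pos: [632.7, -135.9, 111.2]
ee_rot: [0.572, -0.404, 0.43, -0.57]
ft_force: [-3.5, 0.2, 8.6]
width: 0.1
```

Sliding down at ~9 N. Continue.

Request:
play_rows(
  increments=[
    [[1,0,0,-3,0,0,0],[1,0,0,-3,0,0,0]],
  ],
)

```text
t: 9.47
tcp_pos: [632.8, -135.9, 109.1]
ee_rot: [0.572, -0.404, 0.43, -0.569]
ft_force: [-3.9, 0.2, 9.1]
width: -0.3
```

Request:
play_rows(
  increments=[
    [[1,0,0,-3,0,0,0],[1,0,0,-3,0,0,0]],
  ],
)

```text
t: 9.63
tcp_pos: [632.8, -135.9, 107.2]
ee_rot: [0.573, -0.404, 0.431, -0.569]
ft_force: [-5.1, 0.5, 12.3]
width: 0.1
```

Request:
play_rows(
  increments=[
    [[1,0,0,-3,0,0,0]],
  ],
)

```text
t: 9.72
tcp_pos: [632.9, -135.9, 107.1]
ee_rot: [0.573, -0.404, 0.431, -0.568]
ft_force: [-6.5, 1.3, 17.2]
width: 0.2
```

Request:
play_rows(
  increments=[
    [[1,0,0,-3,0,0,0]],
  ],
)

```text
t: 9.8
tcp_pos: [632.9, -135.9, 107.1]
ee_rot: [0.573, -0.404, 0.431, -0.568]
ft_force: [-5.5, 0.4, 13.4]
width: -0.1
```

Request:
play_rows(
  increments=[
    [[1,0,0,-3,0,0,0]],
  ],
)

```text
t: 9.88
tcp_pos: [632.9, -135.9, 107.1]
ee_rot: [0.573, -0.404, 0.431, -0.568]
ft_force: [-5.3, 1.3, 13.5]
width: -0.1
```

Run:
```python
from h import *
for i in range(12):
    b=grab_frame('scene')[:,:,::-1]
    if i%3==2:
        s=get_state();print(s['t'],s['tcp_pos'].round(2),s['ft_force'].round(2))
cv2.imwrite('pics/s8.png',cv2.resize(b[100:300,100:360],None,fx=3,fy=3))
```

```text
10.0333 [ 632.88 -135.89  107.18] [-6.01  1.99 13.59]
10.1833 [ 632.85 -135.89  107.14] [-5.76  1.84 13.04]
10.3333 [ 632.87 -135.9   107.17] [-5.17  0.83 12.76]
10.4833 [ 632.87 -135.93  107.17] [-4.14  1.95 12.28]
```

View pics/s8.png

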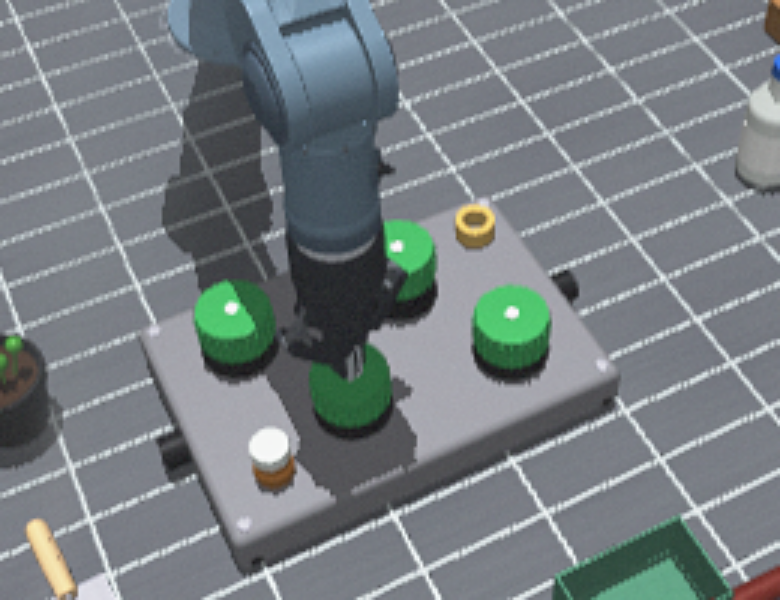

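Run:
```python
from station import *
print(hand_in())
```

```text
the job is handed in; nothing more can be done
None
```

I found the unseated cap, pushed it home and handed the job in at about 10.5 s with the fingers still pressing on it. No verdict was reported.

- **Finding it:** I pressed near the rim of each cap with the jaws shut. Three caps, with tops at about 105, 109 and 117 mm, stayed firm under 11 to 21 N. The cap at about (632, -136), top 113 mm (cap_2 by its height), sank about 1.5 mm under 3 to 6.6 N. That press was closer to the middle than I meant, about 20 mm out instead of 24 to 30.
- **Seating it:** I pushed it down in the middle. It slid at about 9 N from 113 mm to a solid stop at 107.1 mm, below the 108.5 mm limit. At the stop it did not move under 17 N.
- **Last checks:**
  - **Holding force:** it was 12.3 N just before hand-in, falling from 13.6 N over about half a second. At that rate it stays well above 1.5 N for the judged second.
  - **Bystanders:** the last picture shows the jar and collar where they were. The bottle is only partly in it, as are a pot and the trowel, which look undisturbed, and the other pot is out of view.
  - **Forces:** the highest wrist force I read was about 22 N, but I only saw readings at the end of each move.
  - **Levelness:** I did not measure the cap's tilt. I judge it level from the centred push and the solid stop.

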